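# Find the cartridge welded shut without its core

## Robot

A 6-joint arm with a two-finger parallel gripper is mounted at the origin on the work surface. World frame = base frame: x ahead of the robot, y to its left, z up, the work surface at z = 0. Lengths are in m, angles in rad, forces in N, time in s.
With the tool pointing down it reaches from about 0.275 to 0.775 m from the base axis. Payload 14.6 kg.
Tool frame: the origin (TCP) lies between the finger pads; the fingertips stand 19 mm ahead of it and the grasp point (between the pads) is the TCP; z points along the fingers, y is the direction in which the jaws open and shut (so a half turn about z gives the same grasp; the last joint's range is limited). The gripper opens to 85 mm and grips with 20 to 120 N. Pads are 22 mm wide; open, the fingers measure 114 mm over their backs; the gripper's body (76 mm by 85 mm) begins 54 mm behind the grasp point. The pads swing forward as they close: fully open they stand 13 mm farther back than shut.
Start: joints at [0.973, 0.263, -0.048, 1.259, 0, 1.415], TCP at [0.225, 0.474, 0.25] pointing down, gripper open.
Joint ranges: [-2.65, 2.65], [-0.89, 1.7], [-1.18, 1.37], [-2.13, 2.11], [-1.35, 1.29], [-3.14, 3.14]. Speed limits (rad/s): [1.89, 1.89, 2.57, 2.79, 3.14, 3.14].

## Interface

Orientations are given as a unit quaternion [x, y, z, w].
In Python, from cell import ctrl, cams gives the robot as it stands. The module is installed in compiled form; this text tells all that it offers.
- The arm moves only by the tool step_arm, never from a script. Its argument "increments" is a list of rows, each an object with "twist": the turn, a rotation vector about the tool's x, y, z in rad, a list of three; "translation": the shift along the tool's x, y, z in mm, a list of three; "claw": the opening, from -1 (shut) to 1 (fully open). In form: [{"twist": [rx, ry, rz], "translation": [dx, dy, dz], "claw": claw}, ...]. A call has 1 to 5 rows; each row is the pose to reach, as a shift and turn from the pose measured when the call began, along the tool's axes at that moment; what a row does not reach only later rows make up. A row lasts 1/10 s, in which the tool goes at most 50 mm and 8.59 degrees, less where a joint would pass 70% of its speed; a pose out of reach is approached as far as the arm can. A call with a gripper value outside its range is refused whole. The fingers move at their own pace and stop on an object; the grip force is fixed at half the most. Time passes only in rows, so rows that repeat a pose let the fingers close. It gives the time, the measured TCP pose, the force and the opening at its end, in the units of the state.
- ctrl.state(): the state, without advancing time (a new reading comes with each control period).
- cams.read_camera(name): name is "side" or "top"; returns (picture, depth): 400x640x3 uint8, red, green, blue; 400x640 float32, m along the optical axis (not along the pixel's ray), 0 where there is no reading.
- cams.camera_params(name): a dict with "vertical_fov" (degrees; the focal length in pixels is half the picture's height over the tangent of half this angle, whatever the lens; pixels are square), "cx", "cy" (the principal point, pixels), "R" (3x3) and "t" (3): a world point X has camera coordinates R X + t. Camera axes: x right, y down, z forward; pixel columns grow to the right and rows downward; lengths in m; the calibration is good to about 2 mm. A picture is of the moment at which its call begins. camera_params takes no time and is no camera call.
- ctrl.close_job(): hands the job in, once; it reports no verdict.
The state is a dict: "time": time; "q": joint angles; "joint_velocities": joint speeds; "joint_efforts": joint torques, N m; "tcp_pos": TCP position; "ee_rot": TCP orientation; "contact_force": force on the tool from outside, world axes, zero at the start; "wrist_torque": the same for the moment, N m; "gripper_width": opening from 0.0 (shut) to 1.0 (fully open).
Only numpy, scipy, OpenCV 4.12 (cv2) and the standard library are available. Lean on these libraries where they do the work, as an engineer would, in place of code of your own. Each camera call takes 0.05 s, during which the arm holds its last target.

## Task

Of the two look-alike aluminium cartridges on the black mat, one was welded shut without its steel core. Before putting either one away, set a cartridge gently, upright, on the empty pan of the balance, let go and see whether it outweighs the brass reference weight. Finish with the heavy cartridge standing on that pan, holding it down, and the light one standing upright in the grey tray.

Things in the scene. Friction and masses are not known exactly. Their poses are not given: they have to be found in the camera images.
- cartridge_1: upright sealed aluminium can, 36 mm dia., 56 mm tall, plus a steel nipple on top (14 mm dia., 8 mm tall). Origin: centre of its underside, z up. About 200 g with its steel core, about 100 g without; the outside does not tell which, and either may be the heavy one. Grip across the diameter, from above, 30 to 40 mm above the underside. Stands on the 3 mm mat at the robot's left.
- cartridge_2: upright sealed aluminium can, 36 mm dia., 56 mm tall, plus a steel nipple on top (14 mm dia., 8 mm tall). Origin: centre of its underside, z up. About 200 g with its steel core, about 100 g without; the outside does not tell which, and either may be the heavy one. Grip across the diameter, from above, 30 to 40 mm above the underside. Stands on the 3 mm mat at the robot's left, at the other place.
- pan: empty steel pan of the balance, 90 mm dia. with a 3 mm high rim, 100 mm from the pivot at the beam's +y end; the other pan bears a fixed 150 g brass reference. Origin: centre of the pan's upper face, z up, about 93 mm above the table when up, 75 mm when down. It stays level as the beam tilts; where a cartridge stands on it does not matter. 1.5 N pushes it down when empty.
- beam (a joint): tilt of the balance beam (rad): -0.09 with the empty pan fully up (at the start, and with a light cartridge on it), 0 level, +0.09 with that pan fully down (heavy cartridge). It settles within a second of letting go. A thin black pointer in the middle, its tip 122 mm above the table, shows it against a white scale.
- tray: fixed grey plastic tray at the robot's right, open above, 140 x 140 mm outside, 30 mm high, walls 4 mm, floor 4 mm thick. Origin: centre of its underside, z up, x and y along its sides.

How it is judged:
By the outcome, as a careful person would: the job done as asked, in the order asked, and still so for the second after the job is handed in, with the robot touching nothing.
It also fails if it takes over 64 s, if anything falls off the work surface, if the arm or the gripper's body presses on something with over 40 N, if the wrist force passes 120 N, or if a joint passes its speed limit or range.

## Working session

There is one attempt and no reset: what is moved stays moved. The work goes in short steps, Python scripts to look and compute and a tool call to move; the robot and the scene stay as the last step left them, time stands still between calls to the robot, and variables do not carry over. Pictures are saved under pics/ and viewed, and the job is handed in when it is done.

Besides the shell and the picture viewer there is one more tool, called after "Emit:" by a JSON object that holds its "fn" and its "kwargs". step_arm: Moves the arm, as the interface text tells. Its arguments: {"type":"object","properties":{"increments":{"type":"array"}},"required":["increments"]}

```bash
mkdir -p pics
cat > h.py <<'E'
import numpy as np, cv2
from cell import ctrl, cams
def grab(n,name):
    im,d=cams.read_camera(n)
    np.savez(f'pics/{name}_{n}.npz',im=im,d=d)
    cv2.imwrite(f'pics/{name}_{n}.png',cv2.cvtColor(im,cv2.COLOR_RGB2BGR))
    return im,d
def par(n):
    p=cams.camera_params(n); f=200/np.tan(np.radians(p['vertical_fov'])/2)
    return f,p['cx'],p['cy'],np.array(p['R']),np.array(p['t'])
def ray(n,u,v,z):
    f,cx,cy,R,t=par(n); c=-R.T@t; d=R.T@np.array([(u-cx)/f,(v-cy)/f,1.]); s=(z-c[2])/d[2]; return c+s*d
def dep(n,u,v,d):
    f,cx,cy,R,t=par(n); return R.T@(np.array([(u-cx)/f,(v-cy)/f,1.])*d-t)
def proj(n,X):
    f,cx,cy,R,t=par(n); c=R@np.array(X)+t; return cx+f*c[0]/c[2],cy+f*c[1]/c[2]
E
python3 - <<'E'
from h import *
for n in('side','top'):
    grab(n,'a'); print(cams.camera_params(n), -par(n)[3].T@par(n)[4])
s=ctrl.state(); print({k:np.round(v,3) for k,v in s.items()})
E
```

```text
{'vertical_fov': 48.83542180095563, 'cx': 323.75966669307, 'cy': 194.17827990566204, 'R': array([[ 0.91211811, -0.40992588, -0.00115481],
       [-0.2738951 , -0.60733784, -0.74573603],
       [ 0.30499514,  0.68051563, -0.66624053]]), 't': array([-0.48325894,  0.21526063,  1.03680691])} [ 0.183527   -0.77292773  0.85073232]
{'vertical_fov': 54.36404311898941, 'cx': 320.1482717326746, 'cy': 200.715450118322, 'R': array([[-0.02125384, -0.99950631, -0.02313884],
       [-0.99634269,  0.02309109, -0.08226813],
       [ 0.08276182,  0.0213057 , -0.99634158]]), 't': array([0.03590988, 0.54556528, 0.89744608])} [0.47005894 0.00417374 0.9398764 ]
{'time': np.float64(0.1), 'q': array([ 0.973,  0.263, -0.049,  1.259,  0.   ,  1.415]), 'joint_velocities': array([ 0.001, -0.001,  0.001, -0.001, -0.   ,  0.002]), 'joint_efforts': array([ 4.0000e-03, -6.3858e+01,  3.8506e+01,  1.0000e-02, -0.0000e+00,
        0.0000e+00]), 'tcp_pos': array([0.225, 0.474, 0.25 ]), 'ee_rot': array([ 0.22 ,  0.976, -0.   , -0.   ]), 'contact_force': array([ 0.474, -0.965, -0.313]), 'wrist_torque': array([-0.012, -0.028, -0.042]), 'gripper_width': np.float64(0.999)}
```

View pics/a_side.png

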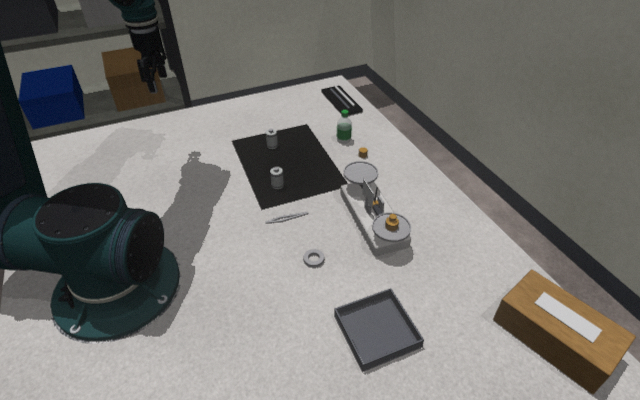

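View pics/a_top.png

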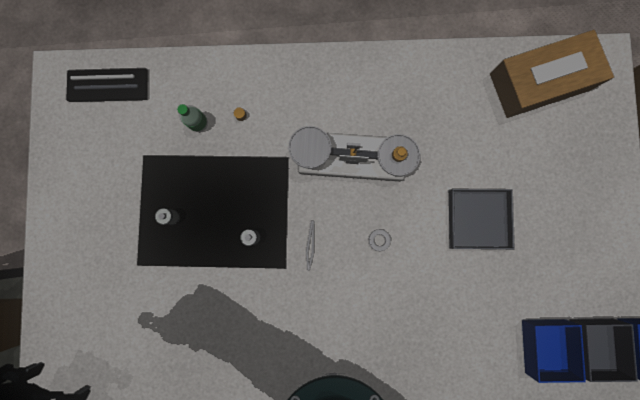

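The top view shows cartridges at about (164,216) and (249,237), the empty pan at (311,148), the brass weight at (400,154) and the tray at (480,218). Next I'll measure these.

```bash
python3 - <<'E'
from h import *
D=np.load('pics/a_top.npz'); im,d=D['im'],D['d']
hsv=cv2.cvtColor(im,cv2.COLOR_RGB2HSV)
v=hsv[...,2]
# depth -> heights
f,cx,cy,R,t=par('top')
U,V=np.meshgrid(np.arange(640),np.arange(400))
P=(np.stack([(U-cx)/f,(V-cy)/f,np.ones_like(U)],-1)*d[...,None]-t)@R
def blob(m,box,name):
    x0,y0,x1,y1=box; mm=np.zeros_like(m); mm[y0:y1,x0:x1]=m[y0:y1,x0:x1]
    n,l,st,ce=cv2.connectedComponentsWithStats(mm.astype(np.uint8))
    i=1+np.argmax(st[1:,4]); pts=P[l==i]
    print(name,'px',np.round(ce[i],1),st[i],'mean',np.round(pts.mean(0),4),'med',np.round(np.median(pts,0),4),'mid',np.round((pts.min(0)+pts.max(0))/2,4),'ext',np.round(np.ptp(pts,axis=0),4))
    return ce[i]
z=P[...,2]
for nm,box,lo,hi in [('c1',(140,195,195,240),.05,.063),('c1nip',(140,195,195,240),.0635,.09),('c2',(225,215,275,260),.05,.063),('c2nip',(225,215,275,260),.0635,.09),('pan',(280,120,345,175),.08,.11),('brasspan',(370,130,425,185),.06,.15),('tray',(440,180,520,255),.02,.04),('scale',(335,140,370,170),.1,.14)]:
    m=(z>lo)&(z<hi)&(d>0)
    try: blob(m,box,nm)
    except Exception as e: print(nm,e)
print(np.round(z[216,155:180],3)); print(np.round(z[148,285:340:3],3)); print(np.round(z[218,440:522:4],3)); print('mat',np.median(z[180:200,200:280]),'table',np.median(z[280:300,430:500]))
E
python3 - <<'E'
import cv2
im=cv2.imread('pics/a_top.png')
cv2.imwrite('pics/z1.png',cv2.resize(im[115:265,135:435],None,fx=2.6,fy=2.6,interpolation=cv2.INTER_CUBIC))
im=cv2.imread('pics/a_side.png')
cv2.imwrite('pics/z2.png',cv2.resize(im[110:260,240:430],None,fx=4,fy=4,interpolation=cv2.INTER_CUBIC))
E
```

```text
c1 px [164.3 215.8] [156 208  17  16 178] mean [0.517  0.3797 0.0587] med [0.5164 0.3781 0.0591] mid [0.5177 0.3808 0.0566] ext [0.0346 0.0357 0.0127]
c1nip px [161.8 215.5] [159 213   7   6  35] mean [0.5174 0.3818 0.0674] med [0.5183 0.3815 0.0675] mid [0.5173 0.3819 0.0672] ext [0.0115 0.0132 0.006 ]
c2 px [249.  236.7] [241 229  17  16 175] mean [0.4654 0.1856 0.0589] med [0.4649 0.1843 0.059 ] mid [0.4657 0.1865 0.0564] ext [0.0343 0.0352 0.0126]
c2nip px [247.9 236.7] [245 234   7   6  33] mean [0.4654 0.1864 0.0675] med [0.4648 0.1864 0.0674] mid [0.4658 0.1866 0.0676] ext [0.0113 0.013  0.0075]
pan px [309.7 146.6] [ 289  126   43   43 1431] mean [0.6609 0.0429 0.0934] med [0.6609 0.0427 0.0933] mid [0.6606 0.0421 0.0939] ext [0.0934 0.0929 0.0123]
brasspan px [397.8 154.5] [ 370  134   51   42 1466] mean [ 0.6412 -0.1528  0.0779] med [ 0.6404 -0.1521  0.0755] mid [ 0.6416 -0.1476  0.0867] ext [0.0937 0.1101 0.0533]
tray px [483.6 218.8] [451 189  64  60 598] mean [ 0.4953 -0.3543  0.028 ] med [ 0.4939 -0.3585  0.0287] mid [ 0.4962 -0.3522  0.0275] ext [0.1395 0.1445 0.015 ]
scale px [353.7 157.3] [340 155  29   6 118] mean [ 0.6293 -0.0518  0.1199] med [ 0.6294 -0.0519  0.1227] mid [ 0.6295 -0.052   0.1159] ext [0.0078 0.0592 0.0315]
[0.005 0.06  0.06  0.058 0.068 0.066 0.069 0.07  0.066 0.067 0.065 0.062
 0.056 0.06  0.058 0.059 0.056 0.057 0.046 0.038 0.036 0.03  0.021 0.017
 0.011]
[-0.     0.003  0.093  0.095  0.094  0.094  0.092  0.093  0.091  0.096
  0.094  0.094  0.093  0.091  0.095  0.097  0.069  0.07   0.068]
[ 0.001  0.002 -0.002  0.024  0.004  0.007  0.004  0.004  0.004  0.006
  0.003  0.007  0.002  0.006  0.007  0.005  0.003  0.01   0.031 -0.002
  0.   ]
mat 0.0033869714673038266 table 0.0002834782592334573
```

View pics/z1.png

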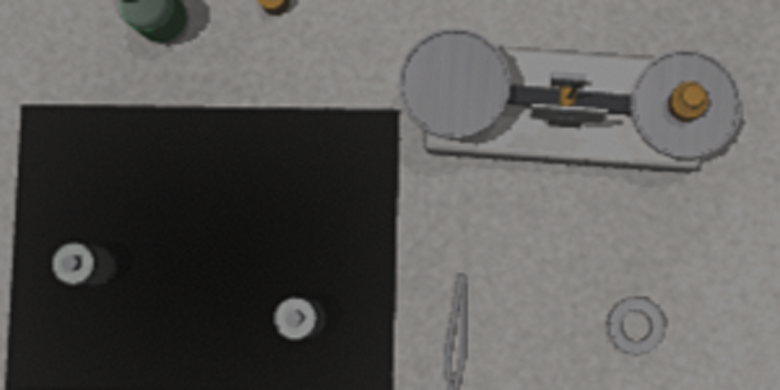

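View pics/z2.png

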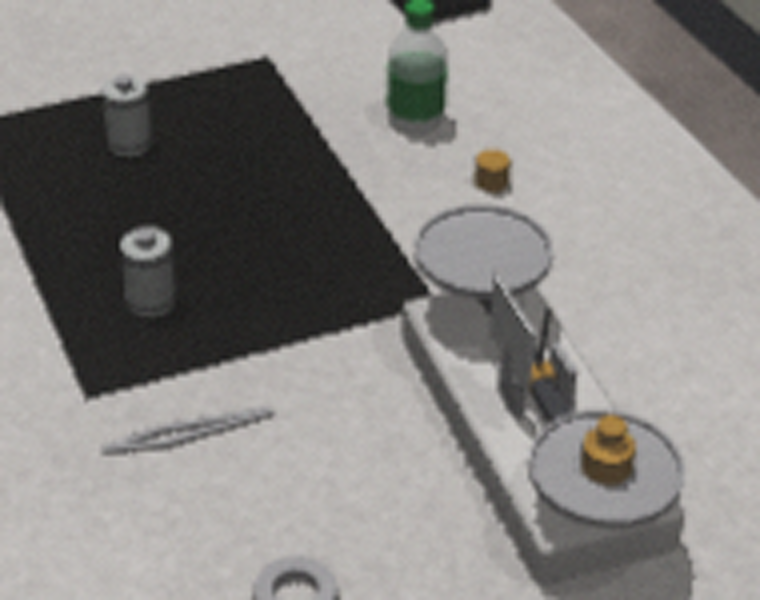

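```bash
cat >> h.py <<'E'
from scipy.spatial.transform import Rotation as Ro
R_T=np.array([[0,1,0],[1,0,0],[0,0,-1.]])  # tool x=world y, tool y=world x
def to(pos):
    s=ctrl.state(); R0=Ro.from_quat(s['ee_rot'])
    print('t',round(float(s['time']),2),'tcp',np.round(s['tcp_pos'],4),'F',np.round(s['contact_force'],2),'w',round(float(s['gripper_width']),3))
    print('trans mm',np.round(R0.inv().apply(np.array(pos)-s['tcp_pos'])*1000,1),'twist',np.round((R0.inv()*Ro.from_matrix(R_T)).as_rotvec(),3))
E
python3 - <<'E'
from h import *
to([.4655,.1865,.13])
# cross-check in side view: expected projections of nipple tops, pan centre, tray corners
for n,X in dict(A=[.517,.381,.067],B=[.4655,.1865,.067],pan=[.661,.0425,.093],tc1=[.426,-.422,.03],tc2=[.566,-.422,.03],tc3=[.566,-.282,.03],tc4=[.426,-.282,.03]).items(): print(n,np.round(proj('side',X),1),np.round(proj('top',X),1))
E
```

```text
t 0.1 tcp [0.2248 0.4742 0.2499] F [ 0.47 -0.97 -0.31] w 0.999
trans mm [-340.7 -156.7  120. ] twist [-1.000e-03  0.000e+00  1.128e+00]
A [271.3 129.2] [162.2 215.6]
B [276.5 167.8] [247.9 236.6]
pan [361.1 171.9] [309.8 146.5]
tc1 [363.9 364.6] [515.3 248.2]
tc2 [424.3 337.8] [511.6 187.6]
tc3 [389.4 286.5] [450.9 189. ]
tc4 [333.4 308.4] [453.9 249.4]
```

Emit:
{"fn": "step_arm", "kwargs": {"increments": [{"twist": [0,0,0.14],"translation": [-42,-19,10],"claw": 1},{"twist": [0,0,0.28],"translation": [-84,-38,20],"claw": 1},{"twist": [0,0,0.42],"translation": [-126,-57,30],"claw": 1},{"twist": [0,0,0.56],"translation": [-168,-76,40],"claw": 1},{"twist": [0,0,0.7],"translation": [-210,-95,50],"claw": 1}]}}

```text
time: 0.6
tcp_pos: [0.3746, 0.2967, 0.1995]
ee_rot: [0.543, 0.84, -0.0, -0.0]
contact_force: [0.2, 0.5, 0.6]
gripper_width: 1.002
```

```bash
python3 - <<'E'
from h import *
to([.4655,.1865,.13])
E
python3 - <<'E'
import cv2
im=cv2.imread('pics/a_top.png'); a=cv2.resize(im[175:260,435:525],None,fx=4,fy=4,interpolation=cv2.INTER_CUBIC)
im=cv2.imread('pics/a_side.png'); b=cv2.resize(im[280:375,325:430],None,fx=4,fy=4,interpolation=cv2.INTER_CUBIC)[:340]
im=im[280:375,325:430]; b=cv2.resize(im,(376,340))
cv2.imwrite('pics/z3.png',cv2.hconcat([a,b]))
E
```

```text
t 0.6 tcp [0.3746 0.2967 0.1995] F [0.17 0.5  0.63] w 1.002
trans mm [-137.8   37.8   69.5] twist [-0.001  0.001  0.422]
```

View pics/z3.png

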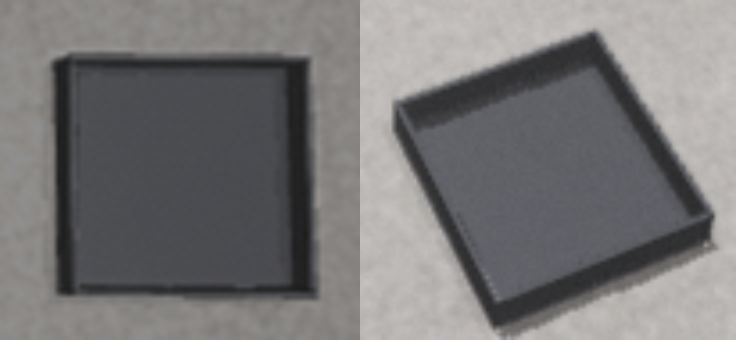

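The two views agree on the tray: its left rim corner shows at about (335,308) in the side view, and I predicted (333,308).

Emit:
{"fn": "step_arm", "kwargs": {"increments": [{"twist": [0,0,0.14],"translation": [-40,11,20],"claw": 1},{"twist": [0,0,0.28],"translation": [-80,22,40],"claw": 1},{"twist": [0,0,0.422],"translation": [-120,33,60],"claw": 1},{"twist": [0,0,0.422],"translation": [-138,38,69],"claw": 1},{"twist": [0,0,0.422],"translation": [-138,38,69],"claw": 1}]}}

```text
time: 1.1
tcp_pos: [0.4664, 0.1844, 0.129]
ee_rot: [0.708, 0.706, -0.002, -0.0]
contact_force: [-0.0, -0.3, 0.3]
gripper_width: 0.999
```

```bash
python3 - <<'E'
from h import *
grab('side','b'); 
to([.4655,.1865,.038])
E
python3 - <<'E'
import cv2
im=cv2.imread('pics/b_side.png')
cv2.imwrite('pics/z4.png',cv2.resize(im[80:260,200:430],None,fx=3,fy=3,interpolation=cv2.INTER_CUBIC))
E
```

```text
t 1.15 tcp [0.4657 0.1856 0.1298] F [ 0.02  0.1  -0.28] w 0.999
trans mm [ 1.   0.  91.8] twist [-0.002  0.001 -0.001]
```

View pics/z4.png

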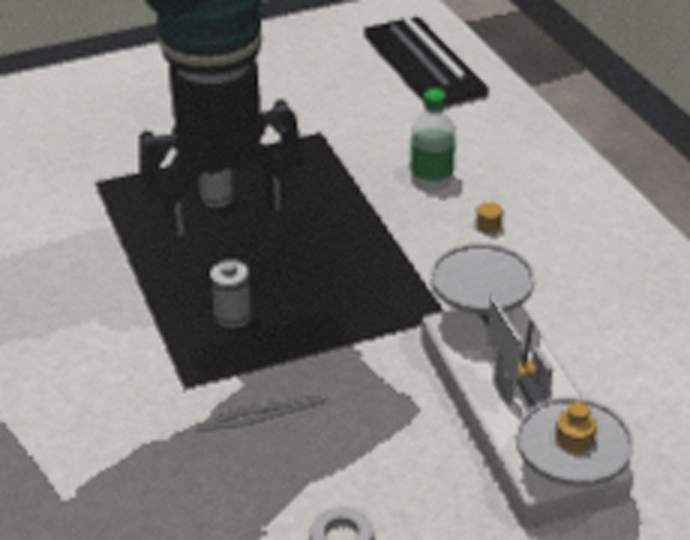

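The open fingers at zoomed (180,215) and (278,190) straddle cartridge B, whose nipple is at (229,268) directly below them. I'll descend now.

Emit:
{"fn": "step_arm", "kwargs": {"increments": [{"twist": [0,0,0],"translation": [1,0,25],"claw": 1},{"twist": [0,0,0],"translation": [1,0,50],"claw": 1},{"twist": [0,0,0],"translation": [1,0,75],"claw": 1},{"twist": [0,0,0],"translation": [1,0,91],"claw": 1},{"twist": [0,0,0],"translation": [1,0,91],"claw": 1}]}}

```text
time: 1.65
tcp_pos: [0.4639, 0.1872, 0.0378]
ee_rot: [0.707, 0.707, -0.002, -0.001]
contact_force: [0.2, 0.0, 0.4]
gripper_width: 1.001
```

Emit:
{"fn": "step_arm", "kwargs": {"increments": [{"twist": [0,0,0],"translation": [0,0,0],"claw": 0.2},{"twist": [0,0,0],"translation": [0,0,0],"claw": -0.5},{"twist": [0,0,0],"translation": [0,0,0],"claw": -1},{"twist": [0,0,0],"translation": [0,0,0],"claw": -1},{"twist": [0,0,0],"translation": [0,0,0],"claw": -1}]}}

```text
time: 2.15
tcp_pos: [0.4644, 0.1875, 0.0388]
ee_rot: [0.707, 0.707, -0.002, -0.001]
contact_force: [-2.5, 0.5, 12.1]
gripper_width: 0.413
```

Emit:
{"fn": "step_arm", "kwargs": {"increments": [{"twist": [0,0,0],"translation": [0,0,0],"claw": -1},{"twist": [0,0,0],"translation": [0,0,0],"claw": -1}]}}

```text
time: 2.35
tcp_pos: [0.4645, 0.1875, 0.0392]
ee_rot: [0.707, 0.707, -0.001, -0.001]
contact_force: [-0.9, 0.4, -1.7]
gripper_width: 0.415
```

Run:
```python
from h import *
to([.4655,.1865,.038])
```

```text
t 2.35 tcp [0.4645 0.1875 0.0392] F [-0.87  0.38 -1.66] w 0.415
trans mm [-1.   1.   1.2] twist [-0.003  0.001  0.   ]
```

Emit:
{"fn": "step_arm", "kwargs": {"increments": [{"twist": [0,0,0],"translation": [0,0,-15],"claw": -1},{"twist": [0,0,0],"translation": [0,0,-45],"claw": -1},{"twist": [0,0,0],"translation": [0,0,-80],"claw": -1},{"twist": [0,0,0],"translation": [0,0,-115],"claw": -1},{"twist": [0,0,0],"translation": [0,0,-135],"claw": -1}]}}

```text
time: 2.85
tcp_pos: [0.4654, 0.1877, 0.1767]
ee_rot: [0.707, 0.707, -0.0, -0.0]
contact_force: [1.2, -0.7, -1.9]
gripper_width: 0.413
```

Run:
```python
from h import *
to([.661,.0425,.17])
```

```text
t 2.85 tcp [0.4654 0.1877 0.1767] F [ 1.23 -0.75 -1.92] w 0.413
trans mm [-145.3  195.5    6.6] twist [-0.001  0.     0.   ]
```

Emit:
{"fn": "step_arm", "kwargs": {"increments": [{"twist": [0,0,0],"translation": [-10,14,0],"claw": -1},{"twist": [0,0,0],"translation": [-30,40,0],"claw": -1},{"twist": [0,0,0],"translation": [-55,74,0],"claw": -1},{"twist": [0,0,0],"translation": [-80,108,0],"claw": -1},{"twist": [0,0,0],"translation": [-105,141,0],"claw": -1}]}}

```text
time: 3.35
tcp_pos: [0.6079, 0.0809, 0.1755]
ee_rot: [0.707, 0.707, -0.001, -0.0]
contact_force: [0.2, 0.2, -2.4]
gripper_width: 0.411
```

Emit:
{"fn": "step_arm", "kwargs": {"increments": [{"twist": [0,0,0],"translation": [-20,27,0],"claw": -1},{"twist": [0,0,0],"translation": [-34,46,0],"claw": -1},{"twist": [0,0,0],"translation": [-39,53,0],"claw": -1},{"twist": [0,0,0],"translation": [-39,53,0],"claw": -1},{"twist": [0,0,0],"translation": [-39,53,0],"claw": -1}]}}

```text
time: 3.85
tcp_pos: [0.6602, 0.0423, 0.175]
ee_rot: [0.707, 0.707, -0.001, -0.001]
contact_force: [-0.0, 0.1, -2.1]
gripper_width: 0.414
```

Run:
```python
from h import *
im,d=grab('side','c'); 
to([.661,.0425,.129])
cv2.imwrite('pics/z5.png',cv2.cvtColor(cv2.resize(im[60:270,260:450],None,fx=2.8,fy=2.8,interpolation=cv2.INTER_CUBIC),cv2.COLOR_RGB2BGR))
```

```text
t 3.9 tcp [0.6601 0.0426 0.1753] F [ 0.62 -0.49 -1.69] w 0.411
trans mm [-0.   1.  46.3] twist [-0.002  0.     0.001]
```

View pics/z5.png

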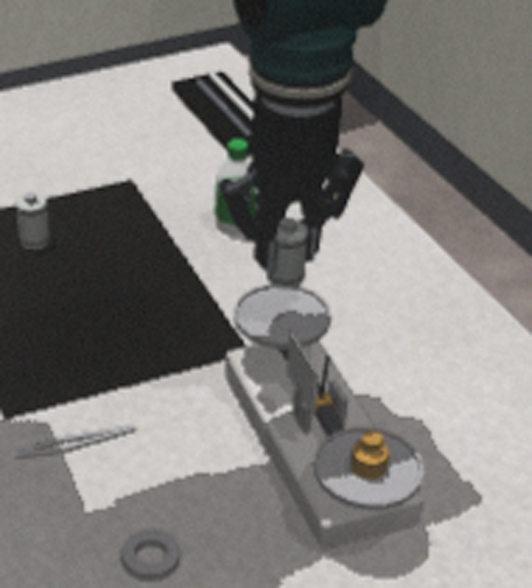

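The cartridge hangs upright over the pan, with its base at zoomed (285,280) and the pan at (282,318). Now I'll lower it gently.

Emit:
{"fn": "step_arm", "kwargs": {"increments": [{"twist": [0,0,0],"translation": [0,1,12],"claw": -1},{"twist": [0,0,0],"translation": [0,1,26],"claw": -1},{"twist": [0,0,0],"translation": [0,1,36],"claw": -1},{"twist": [0,0,0],"translation": [0,1,41],"claw": -1},{"twist": [0,0,0],"translation": [0,1,42],"claw": -1}]}}

```text
time: 4.4
tcp_pos: [0.6605, 0.0428, 0.1327]
ee_rot: [0.707, 0.708, -0.001, -0.001]
contact_force: [0.0, 0.4, -1.2]
gripper_width: 0.409
```

Emit:
{"fn": "step_arm", "kwargs": {"increments": [{"twist": [0,0,0],"translation": [0,0,1],"claw": -1},{"twist": [0,0,0],"translation": [0,0,2],"claw": -1},{"twist": [0,0,0],"translation": [0,0,2.5],"claw": -1},{"twist": [0,0,0],"translation": [0,0,3],"claw": -1},{"twist": [0,0,0],"translation": [0,0,3],"claw": -1}]}}

```text
time: 4.9
tcp_pos: [0.6606, 0.0428, 0.1298]
ee_rot: [0.707, 0.707, -0.001, -0.001]
contact_force: [0.0, -0.6, -2.4]
gripper_width: 0.411
```

Run:
```python
from h import *
im,d=grab('side','d'); 
to([.661,.0425,.129])
cv2.imwrite('pics/z6.png',cv2.cvtColor(cv2.resize(im[130:220,310:430],None,fx=6,fy=6,interpolation=cv2.INTER_CUBIC),cv2.COLOR_RGB2BGR))
```

```text
t 4.95 tcp [0.6606 0.0428 0.1298] F [ 0.45  0.64 -1.83] w 0.406
trans mm [-0.3  0.4  0.8] twist [-0.003  0.     0.001]
```

View pics/z6.png

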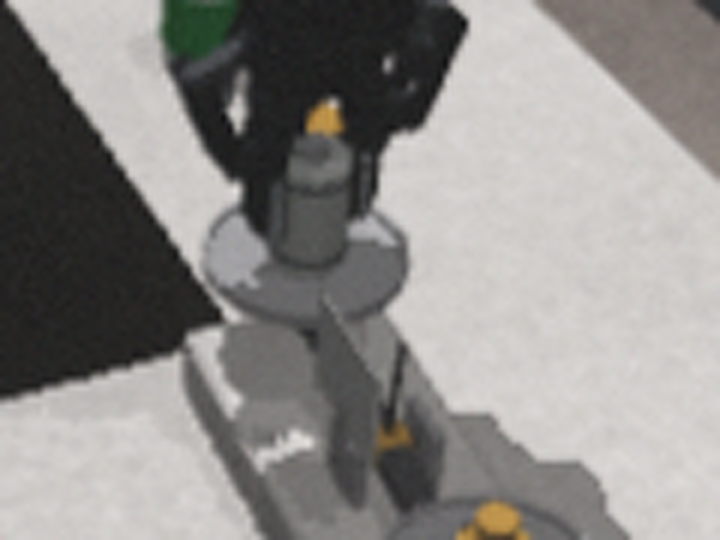

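The base's front rim at zoomed (310,265) is within a millimetre or two of the pan. I'll keep lowering it slowly.

Emit:
{"fn": "step_arm", "kwargs": {"increments": [{"twist": [0,0,0],"translation": [0,0,0.5],"claw": -1},{"twist": [0,0,0],"translation": [0,0,1],"claw": -1},{"twist": [0,0,0],"translation": [0,0,1],"claw": -1},{"twist": [0,0,0],"translation": [0,0,1],"claw": -1}]}}

```text
time: 5.35
tcp_pos: [0.6606, 0.0428, 0.1288]
ee_rot: [0.707, 0.708, -0.001, -0.001]
contact_force: [0.5, -0.2, -2.2]
gripper_width: 0.41
```

Run:
```python
from h import *
F=[]
for i in range(1):
    im,d=grab('top','e'); F.append(ctrl.state()['contact_force'][2])
print(F)
# pan height in top depth
f,cx,cy,R,t=par('top')
U,V=np.meshgrid(np.arange(640),np.arange(400))
P=(np.stack([(U-cx)/f,(V-cy)/f,np.ones_like(U)],-1)*d[...,None]-t)@R
D0=np.load('pics/a_top.npz')
r=lambda c:(np.hypot(P[...,0]-c[0],P[...,1]-c[1])<.04)
m=(np.hypot(P[...,0]-.641,P[...,1]+.153)<.04)&(np.hypot(P[...,0]-.641,P[...,1]+.153)>.025)&(P[...,2]<.1)
print('brass pan z',np.median(P[m][:,2]),m.sum())
im,d=grab('side','e'); to([.661,.0425,.129])
cv2.imwrite('pics/z7.png',cv2.cvtColor(cv2.resize(im[130:220,310:430],None,fx=6,fy=6,interpolation=cv2.INTER_CUBIC),cv2.COLOR_RGB2BGR))
```

```text
[np.float64(-2.238124797165998)]
brass pan z 0.0747277031152192 621
t 5.45 tcp [0.6606 0.0428 0.1288] F [-0.66  0.6  -2.09] w 0.409
trans mm [-0.3  0.4 -0.2] twist [-0.003  0.     0.001]
```

View pics/z7.png

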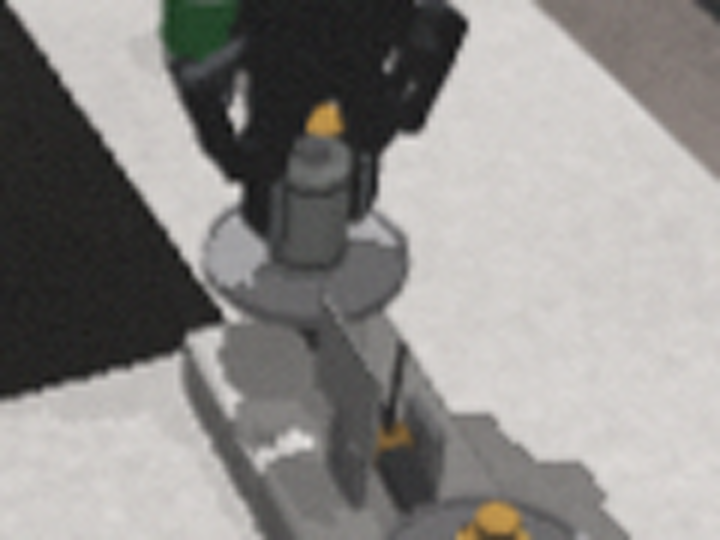

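Emit:
{"fn": "step_arm", "kwargs": {"increments": [{"twist": [0,0,0],"translation": [0,0,0.5],"claw": -1},{"twist": [0,0,0],"translation": [0,0,1],"claw": -1},{"twist": [0,0,0],"translation": [0,0,1],"claw": -1},{"twist": [0,0,0],"translation": [0,0,1],"claw": -1}]}}

```text
time: 5.85
tcp_pos: [0.6606, 0.0428, 0.1279]
ee_rot: [0.707, 0.708, -0.001, -0.001]
contact_force: [-0.5, 1.4, 0.7]
gripper_width: 0.412
```

Emit:
{"fn": "step_arm", "kwargs": {"increments": [{"twist": [0,0,0],"translation": [0,0,0.5],"claw": -1},{"twist": [0,0,0],"translation": [0,0,1],"claw": -1},{"twist": [0,0,0],"translation": [0,0,1],"claw": -1},{"twist": [0,0,0],"translation": [0,0,1],"claw": -1}]}}

```text
time: 6.25
tcp_pos: [0.6606, 0.0428, 0.1269]
ee_rot: [0.707, 0.708, -0.001, -0.001]
contact_force: [0.8, 0.5, 0.2]
gripper_width: 0.405
```

Run:
```python
from h import *
im,d=grab('side','f'); to([.661,.0425,.129])
cv2.imwrite('pics/z8.png',cv2.cvtColor(cv2.resize(im[130:220,310:430],None,fx=6,fy=6,interpolation=cv2.INTER_CUBIC),cv2.COLOR_RGB2BGR))
```

```text
t 6.3 tcp [0.6606 0.0428 0.1269] F [0.73 0.58 0.57] w 0.406
trans mm [-0.3  0.4 -2.1] twist [-0.003  0.     0.001]
```

View pics/z8.png

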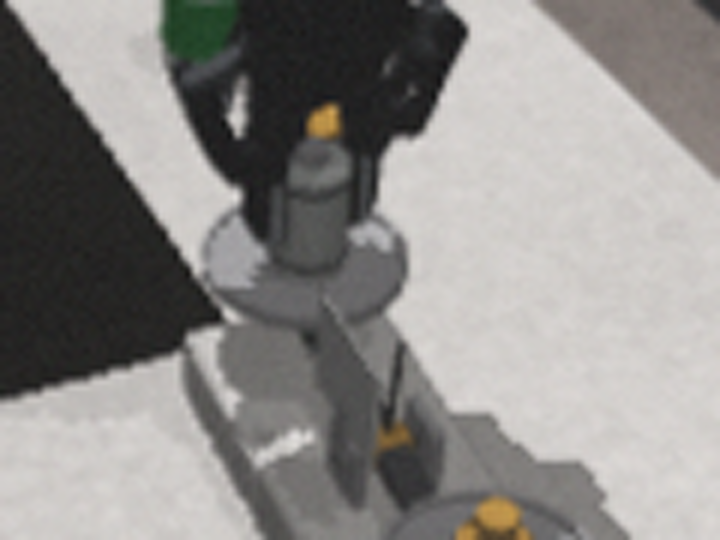

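Contact made: the force went from −2.1 to about +0.4 N, and the pan gave about 1 mm. Releasing now.

Emit:
{"fn": "step_arm", "kwargs": {"increments": [{"twist": [0,0,0],"translation": [0,0,0],"claw": -0.1},{"twist": [0,0,0],"translation": [0,0,0],"claw": 0.1},{"twist": [0,0,0],"translation": [0,0,0],"claw": 0.4},{"twist": [0,0,0],"translation": [0,0,0],"claw": 0.7},{"twist": [0,0,0],"translation": [0,0,0],"claw": 0.7}]}}

```text
time: 6.8
tcp_pos: [0.6606, 0.0428, 0.1269]
ee_rot: [0.707, 0.707, -0.001, -0.001]
contact_force: [0.1, 0.8, -0.0]
gripper_width: 0.848
```

Emit:
{"fn": "step_arm", "kwargs": {"increments": [{"twist": [0,0,0],"translation": [0,0,0],"claw": 1},{"twist": [0,0,0],"translation": [0,0,0],"claw": 1},{"twist": [0,0,0],"translation": [0,0,-15],"claw": 1},{"twist": [0,0,0],"translation": [0,0,-45],"claw": 1},{"twist": [0,0,0],"translation": [0,0,-80],"claw": 1}]}}

```text
time: 7.3
tcp_pos: [0.6603, 0.0428, 0.207]
ee_rot: [0.707, 0.708, -0.002, -0.002]
contact_force: [1.0, -0.3, 0.1]
gripper_width: 1.003
```

Emit:
{"fn": "step_arm", "kwargs": {"increments": [{"twist": [0,0,0],"translation": [0,0,-10],"claw": 1},{"twist": [0,0,0],"translation": [0,0,-20],"claw": 1},{"twist": [0,0,0],"translation": [0,0,-20],"claw": 1},{"twist": [0,0,0],"translation": [0,0,-20],"claw": 1}]}}

```text
time: 7.7
tcp_pos: [0.6601, 0.0428, 0.226]
ee_rot: [0.707, 0.707, -0.002, -0.002]
contact_force: [-0.3, -0.1, -0.1]
gripper_width: 1.003
```

Run:
```python
from h import *
im,d=grab('side','g'); to([.661,.0425,.129])
cv2.imwrite('pics/z9.png',cv2.cvtColor(cv2.resize(im[130:250,300:430],None,fx=4.8,fy=4.8,interpolation=cv2.INTER_CUBIC),cv2.COLOR_RGB2BGR))
```

```text
t 7.75 tcp [0.66   0.0428 0.2258] F [ 0.06  0.01 -0.6 ] w 1.001
trans mm [-0.3  1.6 96.8] twist [-0.006 -0.     0.001]
```

View pics/z9.png

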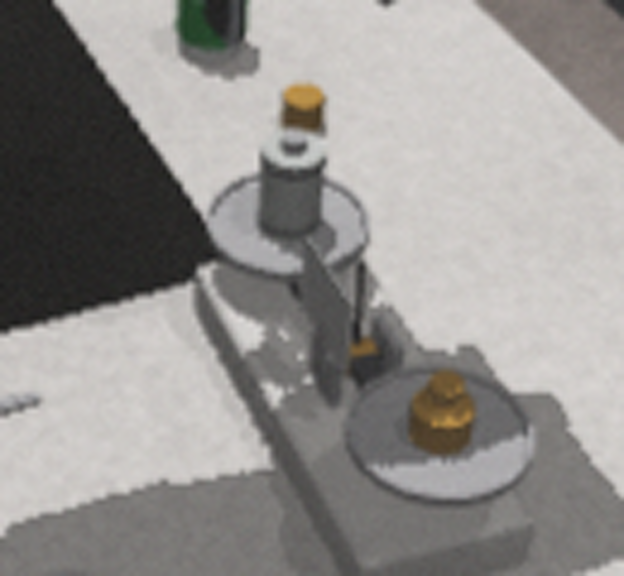

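The cartridge stands upright on the pan, centred at zoomed (289,225). The pan is lower than before, the brass pan has risen, and the pointer leans the other way. I'll confirm that in numbers from the depth image and plan the next move.

```bash
cat >> h.py <<'E'
def cloud(n,d):
    f,cx,cy,R,t=par(n); U,V=np.meshgrid(np.arange(640),np.arange(400))
    P=(np.stack([(U-cx)/f,(V-cy)/f,np.ones_like(U)],-1)*d[...,None]-t)@R
    P[d<=0]=-9; return P
def ring(P,c,r0,r1,zl=.05,zh=.12):
    r=np.hypot(P[...,0]-c[0],P[...,1]-c[1]); m=(r>r0)&(r<r1)&(P[...,2]>zl)&(P[...,2]<zh); return round(float(np.median(P[m][:,2])),4),int(m.sum())
E
python3 - <<'E'
from h import *
for k in 'ag':
    P=cloud('side',np.load(f'pics/{k}_side.npz')['d'])
    print(k,'pan',ring(P,(.661,.0425),.024,.04),'brass',ring(P,(.641,-.153),.024,.04))
to([.517,.381,.20])
E
```

```text
a pan (0.0924, 266) brass (0.0744, 344)
g pan (0.0744, 190) brass (0.0924, 333)
t 7.75 tcp [0.66   0.0428 0.2258] F [ 0.06  0.01 -0.6 ] w 1.001
trans mm [ 338.3 -142.5   26.8] twist [-0.006 -0.     0.001]
```

The pan dropped from 92.4 to 74.4 mm and the brass pan rose from 74.4 to 92.4 mm, so this cartridge is the heavy one and it stays put. The other is light and goes to the tray.

Emit:
{"fn": "step_arm", "kwargs": {"increments": [{"twist": [0,0,0],"translation": [15,-6,0],"claw": 1},{"twist": [0,0,0],"translation": [55,-23,5],"claw": 1},{"twist": [0,0,0],"translation": [100,-42,10],"claw": 1},{"twist": [0,0,0],"translation": [145,-61,15],"claw": 1},{"twist": [0,0,0],"translation": [190,-80,20],"claw": 1}]}}

```text
time: 8.25
tcp_pos: [0.5778, 0.2348, 0.2055]
ee_rot: [0.707, 0.707, -0.003, -0.003]
contact_force: [0.9, -0.1, 0.4]
gripper_width: 1.0
```

Emit:
{"fn": "step_arm", "kwargs": {"increments": [{"twist": [0,0,0],"translation": [45,-19,5],"claw": 1},{"twist": [0,0,0],"translation": [90,-38,7],"claw": 1},{"twist": [0,0,0],"translation": [130,-55,7],"claw": 1},{"twist": [0,0,0],"translation": [148,-62,7],"claw": 1},{"twist": [0,0,0],"translation": [148,-62,7],"claw": 1}]}}

```text
time: 8.75
tcp_pos: [0.5133, 0.3855, 0.1982]
ee_rot: [0.705, 0.709, -0.003, -0.003]
contact_force: [-0.2, -1.5, -0.2]
gripper_width: 0.999
```

Run:
```python
from h import *
to([.517,.3815,.13])
```

```text
t 8.75 tcp [0.5133 0.3855 0.1982] F [-0.19 -1.46 -0.24] w 0.999
trans mm [-4.   4.3 68.1] twist [-0.009  0.     0.005]
```

Emit:
{"fn": "step_arm", "kwargs": {"increments": [{"twist": [-0.009,0,0.005],"translation": [-2,2,20],"claw": 1},{"twist": [-0.009,0,0.005],"translation": [-4,4,45],"claw": 1},{"twist": [-0.009,0,0.005],"translation": [-4,4,68],"claw": 1},{"twist": [-0.009,0,0.005],"translation": [-4,4,68],"claw": 1},{"twist": [-0.009,0,0.005],"translation": [-4,4,68],"claw": 1}]}}

```text
time: 9.25
tcp_pos: [0.5166, 0.381, 0.1304]
ee_rot: [0.707, 0.707, -0.0, 0.0]
contact_force: [-0.5, 0.6, -0.2]
gripper_width: 0.999
```

Run:
```python
from h import *
im,d=grab('side','i'); to([.517,.3815,.038])
cv2.imwrite('pics/z10.png',cv2.cvtColor(cv2.resize(im[70:190,220:350],None,fx=4.8,fy=4.8,interpolation=cv2.INTER_CUBIC),cv2.COLOR_RGB2BGR))
```

```text
t 9.3 tcp [0.5171 0.3813 0.1311] F [0.64 0.19 0.31] w 1.001
trans mm [ 0.2 -0.1 93.1] twist [ 0.001 -0.    -0.001]
```

View pics/z10.png

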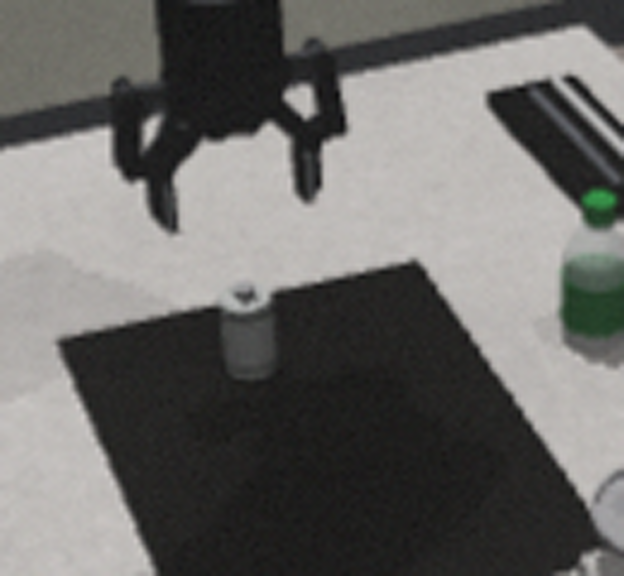

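The open jaws, with tips at zoomed (172,230) and (308,198), are centred over cartridge A, whose nipple is at (245,295). I'll descend and grip.

Emit:
{"fn": "step_arm", "kwargs": {"increments": [{"twist": [0,0,0],"translation": [0,0,25],"claw": 1},{"twist": [0,0,0],"translation": [0,0,50],"claw": 1},{"twist": [0,0,0],"translation": [0,0,75],"claw": 1},{"twist": [0,0,0],"translation": [0,0,92],"claw": 1},{"twist": [0,0,0],"translation": [0,0,92],"claw": 1}]}}

```text
time: 9.8
tcp_pos: [0.5167, 0.3809, 0.0383]
ee_rot: [0.707, 0.707, -0.0, 0.0]
contact_force: [-0.3, -0.5, -0.2]
gripper_width: 1.001
```

Emit:
{"fn": "step_arm", "kwargs": {"increments": [{"twist": [0,0,0],"translation": [0,0,0],"claw": 0.2},{"twist": [0,0,0],"translation": [0,0,0],"claw": -0.5},{"twist": [0,0,0],"translation": [0,0,0],"claw": -1},{"twist": [0,0,0],"translation": [0,0,0],"claw": -1},{"twist": [0,0,0],"translation": [0,0,0],"claw": -1}]}}

```text
time: 10.3
tcp_pos: [0.5173, 0.3812, 0.0395]
ee_rot: [0.707, 0.707, 0.0, 0.0]
contact_force: [-1.0, -0.6, 7.5]
gripper_width: 0.401
```

Emit:
{"fn": "step_arm", "kwargs": {"increments": [{"twist": [0,0,0],"translation": [0,0,0],"claw": -1},{"twist": [0,0,0],"translation": [0,0,0],"claw": -1}]}}

```text
time: 10.5
tcp_pos: [0.5174, 0.3813, 0.0399]
ee_rot: [0.707, 0.707, 0.001, 0.0]
contact_force: [0.2, -1.1, -0.6]
gripper_width: 0.403
```

Emit:
{"fn": "step_arm", "kwargs": {"increments": [{"twist": [0,0,0],"translation": [0,0,-15],"claw": -1},{"twist": [0,0,0],"translation": [0,0,-45],"claw": -1},{"twist": [0,0,0],"translation": [0,0,-80],"claw": -1},{"twist": [0,0,0],"translation": [0,0,-115],"claw": -1},{"twist": [0,0,0],"translation": [0,0,-135],"claw": -1}]}}

```text
time: 11.0
tcp_pos: [0.5177, 0.3816, 0.1778]
ee_rot: [0.707, 0.707, 0.002, 0.001]
contact_force: [1.1, 0.5, -0.6]
gripper_width: 0.399
```

Run:
```python
from h import *
to([.44,-.1,.2]); to([.496,-.352,.15])
```

```text
t 11.0 tcp [0.5177 0.3816 0.1778] F [ 1.07  0.46 -0.65] w 0.399
trans mm [-481.6  -77.2  -23.3] twist [ 0.004 -0.002 -0.001]
t 11.0 tcp [0.5177 0.3816 0.1778] F [ 1.07  0.46 -0.65] w 0.399
trans mm [-733.6  -21.2   26.4] twist [ 0.004 -0.002 -0.001]
```

Emit:
{"fn": "step_arm", "kwargs": {"increments": [{"twist": [0,0,0],"translation": [-12,-3,-2],"claw": -1},{"twist": [0,0,0],"translation": [-40,-10,-6],"claw": -1},{"twist": [0,0,0],"translation": [-78,-20,-12],"claw": -1},{"twist": [0,0,0],"translation": [-116,-30,-18],"claw": -1},{"twist": [0,0,0],"translation": [-154,-40,-22],"claw": -1}]}}

```text
time: 11.5
tcp_pos: [0.4761, 0.2256, 0.1985]
ee_rot: [0.707, 0.707, 0.001, 0.001]
contact_force: [0.5, -0.8, -0.2]
gripper_width: 0.404
```

Emit:
{"fn": "step_arm", "kwargs": {"increments": [{"twist": [0,0,0],"translation": [-38,-7,0],"claw": -1},{"twist": [0,0,0],"translation": [-76,-14,0],"claw": -1},{"twist": [0,0,0],"translation": [-114,-20,0],"claw": -1},{"twist": [0,0,0],"translation": [-152,-25,0],"claw": -1},{"twist": [0,0,0],"translation": [-190,-28,0],"claw": -1}]}}

```text
time: 12.0
tcp_pos: [0.4463, 0.034, 0.1973]
ee_rot: [0.707, 0.707, 0.001, 0.0]
contact_force: [1.1, 0.8, -1.6]
gripper_width: 0.403
```

Run:
```python
from h import *
to([.496,-.352,.15])
```

```text
t 12.0 tcp [0.4463 0.034  0.1973] F [ 1.11  0.81 -1.57] w 0.403
trans mm [-386.    49.8   46.9] twist [ 0.002 -0.001 -0.001]
```

Emit:
{"fn": "step_arm", "kwargs": {"increments": [{"twist": [0,0,0],"translation": [-38,5,0],"claw": -1},{"twist": [0,0,0],"translation": [-76,10,0],"claw": -1},{"twist": [0,0,0],"translation": [-114,15,0],"claw": -1},{"twist": [0,0,0],"translation": [-152,20,5],"claw": -1},{"twist": [0,0,0],"translation": [-190,25,10],"claw": -1}]}}

```text
time: 12.5
tcp_pos: [0.4701, -0.1577, 0.186]
ee_rot: [0.707, 0.707, 0.001, -0.0]
contact_force: [0.6, -0.1, -0.9]
gripper_width: 0.399
```

Emit:
{"fn": "step_arm", "kwargs": {"increments": [{"twist": [0,0,0],"translation": [-38,5,5],"claw": -1},{"twist": [0,0,0],"translation": [-76,10,10],"claw": -1},{"twist": [0,0,0],"translation": [-114,15,15],"claw": -1},{"twist": [0,0,0],"translation": [-152,20,20],"claw": -1},{"twist": [0,0,0],"translation": [-180,24,25],"claw": -1}]}}

```text
time: 13.0
tcp_pos: [0.4928, -0.3397, 0.1592]
ee_rot: [0.708, 0.706, 0.001, -0.001]
contact_force: [1.0, 1.0, -0.7]
gripper_width: 0.401
```

Run:
```python
from h import *
to([.496,-.352,.11])
```

```text
t 13.0 tcp [ 0.4928 -0.3397  0.1592] F [ 1.    1.04 -0.68] w 0.401
trans mm [-12.4   3.2  49.2] twist [-0.    -0.002 -0.002]
```

Emit:
{"fn": "step_arm", "kwargs": {"increments": [{"twist": [0,0,0],"translation": [-10,3,12],"claw": -1},{"twist": [0,0,0],"translation": [-12,3,30],"claw": -1},{"twist": [0,0,0],"translation": [-12,3,46],"claw": -1},{"twist": [0,0,0],"translation": [-12,3,58],"claw": -1},{"twist": [0,0,0],"translation": [-12,3,58],"claw": -1}]}}

```text
time: 13.5
tcp_pos: [0.4947, -0.3502, 0.0992]
ee_rot: [0.708, 0.706, 0.001, -0.003]
contact_force: [0.1, -0.3, 0.4]
gripper_width: 0.4
```

Run:
```python
from h import *
im,d=grab('side','j'); to([.496,-.352,.041])
cv2.imwrite('pics/z11.png',cv2.cvtColor(cv2.resize(im[220:390,290:450],None,fx=3.4,fy=3.4,interpolation=cv2.INTER_CUBIC),cv2.COLOR_RGB2BGR))
```

```text
t 13.55 tcp [ 0.4952 -0.3507  0.1004] F [-0.23  0.42 -0.94] w 0.4
trans mm [-1.5  0.9 59.4] twist [-0.002 -0.004 -0.002]
```

View pics/z11.png

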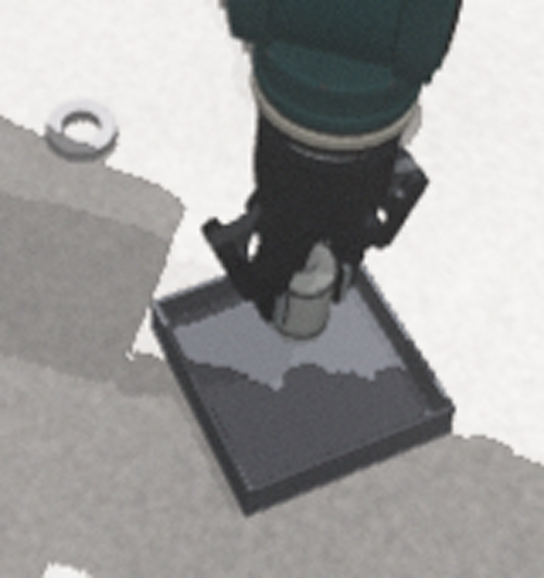

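The cartridge, with its base at zoomed (303,330), hangs upright over the middle of the tray, clear of the walls. Next I'll lower it to the floor.

Emit:
{"fn": "step_arm", "kwargs": {"increments": [{"twist": [0,-0.004,0],"translation": [-1,1,15],"claw": -1},{"twist": [0,-0.004,0],"translation": [-1,1,33],"claw": -1},{"twist": [0,-0.004,0],"translation": [-1,1,48],"claw": -1},{"twist": [0,-0.004,0],"translation": [-1,1,54],"claw": -1},{"twist": [0,-0.004,0],"translation": [-1,1,55],"claw": -1}]}}

```text
time: 14.05
tcp_pos: [0.4961, -0.3513, 0.0455]
ee_rot: [0.708, 0.707, -0.001, -0.001]
contact_force: [0.2, -1.1, -0.2]
gripper_width: 0.406
```

Emit:
{"fn": "step_arm", "kwargs": {"increments": [{"twist": [0,0,0],"translation": [0,0,0.7],"claw": -1},{"twist": [0,0,0],"translation": [0,0,1.5],"claw": -1},{"twist": [0,0,0],"translation": [0,0,2.2],"claw": -1},{"twist": [0,0,0],"translation": [0,0,2.5],"claw": -1},{"twist": [0,0,0],"translation": [0,0,2.5],"claw": -1}]}}

```text
time: 14.55
tcp_pos: [0.4961, -0.3514, 0.0431]
ee_rot: [0.708, 0.707, -0.001, -0.0]
contact_force: [0.0, 0.6, -0.9]
gripper_width: 0.401
```

Emit:
{"fn": "step_arm", "kwargs": {"increments": [{"twist": [0,0,0],"translation": [0,0,0.5],"claw": -1},{"twist": [0,0,0],"translation": [0,0,1],"claw": -1},{"twist": [0,0,0],"translation": [0,0,1],"claw": -1}]}}

```text
time: 14.85
tcp_pos: [0.4961, -0.3513, 0.0421]
ee_rot: [0.708, 0.707, -0.001, -0.001]
contact_force: [-0.7, -0.2, -1.2]
gripper_width: 0.402
```

Emit:
{"fn": "step_arm", "kwargs": {"increments": [{"twist": [0,0,0],"translation": [0,0,0.5],"claw": -1},{"twist": [0,0,0],"translation": [0,0,1],"claw": -1},{"twist": [0,0,0],"translation": [0,0,1],"claw": -1}]}}

```text
time: 15.15
tcp_pos: [0.496, -0.3513, 0.041]
ee_rot: [0.708, 0.707, -0.001, -0.001]
contact_force: [1.0, 0.5, -1.4]
gripper_width: 0.401
```

Emit:
{"fn": "step_arm", "kwargs": {"increments": [{"twist": [0,0,0],"translation": [0,0,0.5],"claw": -1},{"twist": [0,0,0],"translation": [0,0,0.7],"claw": -1},{"twist": [0,0,0],"translation": [0,0,0.7],"claw": -1}]}}

```text
time: 15.45
tcp_pos: [0.4961, -0.3513, 0.0405]
ee_rot: [0.708, 0.707, -0.001, -0.0]
contact_force: [-1.5, 0.4, 4.5]
gripper_width: 0.402
```

Touchdown: +4.5 N at z = 40.5 mm, where I expected it. I'll release with a partial opening so the fingers stay clear of the walls, then rise.

Emit:
{"fn": "step_arm", "kwargs": {"increments": [{"twist": [0,0,0],"translation": [0,0,0],"claw": -0.1},{"twist": [0,0,0],"translation": [0,0,0],"claw": 0.1},{"twist": [0,0,0],"translation": [0,0,0],"claw": 0.3},{"twist": [0,0,0],"translation": [0,0,0],"claw": 0.5},{"twist": [0,0,0],"translation": [0,0,0],"claw": 0.5}]}}

```text
time: 15.95
tcp_pos: [0.4961, -0.3514, 0.0405]
ee_rot: [0.708, 0.707, -0.001, -0.0]
contact_force: [0.6, 0.2, 0.7]
gripper_width: 0.753
```

Emit:
{"fn": "step_arm", "kwargs": {"increments": [{"twist": [0,0,0],"translation": [0,0,0],"claw": 0.5},{"twist": [0,0,0],"translation": [0,0,-15],"claw": 0.5},{"twist": [0,0,0],"translation": [0,0,-40],"claw": 0.5},{"twist": [0,0,0],"translation": [0,0,-75],"claw": 0.5},{"twist": [0,0,0],"translation": [0,0,-115],"claw": 0.5}]}}

```text
time: 16.45
tcp_pos: [0.4958, -0.3509, 0.1561]
ee_rot: [0.708, 0.707, -0.001, -0.001]
contact_force: [0.0, -0.8, 0.2]
gripper_width: 0.75
```

Emit:
{"fn": "step_arm", "kwargs": {"increments": [{"twist": [0,0,0],"translation": [10,-30,-30],"claw": 0.5},{"twist": [0,0,0],"translation": [10,-60,-50],"claw": 0.5},{"twist": [0,0,0],"translation": [10,-95,-60],"claw": 0.5},{"twist": [0,0,0],"translation": [10,-120,-60],"claw": 0.5},{"twist": [0,0,0],"translation": [10,-120,-60],"claw": 0.5}]}}

```text
time: 16.95
tcp_pos: [0.3738, -0.3406, 0.2172]
ee_rot: [0.708, 0.706, -0.001, -0.001]
contact_force: [0.2, 0.1, 0.7]
gripper_width: 0.751
```

Run:
```python
from h import *
im,d=grab('side','k'); to([.496,-.352,.041])
P=cloud('side',d); print('pan',ring(P,(.661,.0425),.024,.04),'brass',ring(P,(.641,-.153),.024,.04))
T,dt=grab('top','k'); Pt=cloud('top',dt)
for c in((.661,.0425),(.496,-.352)):
    m=(np.hypot(Pt[...,0]-c[0],Pt[...,1]-c[1])<.04); print('top z pct',np.round(np.percentile(Pt[m][:,2],[50,90,99]),4))
a=cv2.resize(im[120:380,290:450],None,fx=2.2,fy=2.2); b=cv2.resize(T[110:270,280:530],None,fx=1.7,fy=1.7); b=cv2.copyMakeBorder(b,0,a.shape[0]-b.shape[0],0,0,cv2.BORDER_CONSTANT)
cv2.imwrite('pics/z12.png',cv2.cvtColor(cv2.hconcat([a,b]),cv2.COLOR_RGB2BGR))
```

```text
t 17.0 tcp [ 0.3751 -0.3408  0.217 ] F [0.75 1.03 0.58] w 0.748
trans mm [-10.8 121.4 175.7] twist [-0.002 -0.    -0.003]
pan (0.0749, 92) brass (0.0926, 339)
top z pct [0.076  0.1317 0.1396]
top z pct [0.0053 0.0607 0.0685]
```

View pics/z12.png

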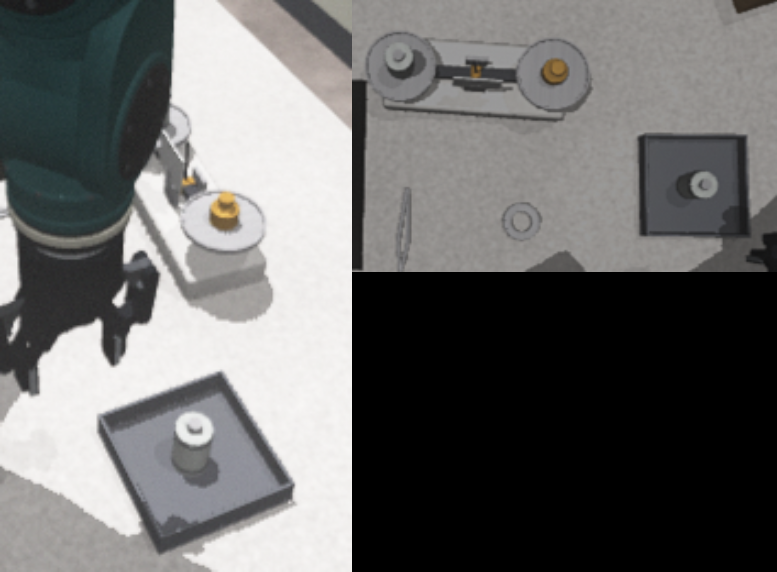

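The light cartridge stands upright in mid-tray (side panel (193,440), top panel (705,184)), its top at 68.5 mm (4+64 expected). The heavy one stands on the lowered pan (top panel (398,55)), with the pan at 75 mm and its own top at 139.6 mm (75+64 expected). The arm touches nothing, so I'm handing in.

Run:
```python
from h import *
print(ctrl.close_job())
```

```text
the job is handed in; nothing more can be done
None
```

The job is done and handed in at about 17 s of the 64 s allowed.

- **Weighing:** I set the mat cartridge nearer the robot upright on the empty pan and let go. The pan sank from 92 to 74 mm and the brass pan rose from 74 to 92 mm, so that one is heavy and I left it there. I then put the other, light cartridge in the tray. I never weighed it on the balance, but it pulled less on the wrist when lifted (about 1 N against 2 N, a noisy reading).
- **Last checks:** The heavy cartridge stands upright on the pan, which is down at 75 mm, with the cartridge's top at 139.6 mm (139 expected). The light one stands upright in mid-tray with its top at 68.5 mm (68 expected). The arm was clear of everything.

The arm hid most of the pan in the last side view, so that reading came from fewer points, but the top view agreed. No check failed or disagreed.

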